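Set the iris lever of a microscope light base to the red mark

TASK

Set the iris for the red-coded objective: with the fingertips, push the white lever of the microscope light base round its arc from the side until the red dot lies wholly inside the white sight loop at the lever's outer end, then draw the hand clear. Only push: do not pinch the lever between the fingers, and leave the bottle, the jar and the carton where they stand.

Things in the scene. Friction and masses are not known exactly. Their poses are not given: they have to be found in the camera images.
- ring_axis (a point): Centre of the round grey microscope light base (fixed to the table, 228 mm diameter), on the vertical axis of the iris ring, at the height of the black scale plate (40 mm above the table). Its frame turns with the base: -x points to the middle of the scale, on the side facing the robot. Inside the 122 mm diameter aluminium ring (its top 52 mm above the table) is the white lamp window, its top at 54 mm.
- iris_ring (a joint): Angle of the iris ring and its lever, rad, -1.05 to 1.05 (end stops). 0: the lever points along the base's -x; grows counter-clockwise seen from above, so that at angle q the lever points along (-cos q, -sin q) in the base frame. Light friction (about 1.6 N at the lever); it stays where it is left, without a spring.
- lever_grip (a point): Centre of the upright lever fin on the ring, 75 mm from the ring axis and 66 mm above the table. The fin is a plate standing in the radial direction: 24 mm long radially, 14 mm thick along the arc, from 44 to 87 mm above the table, white side faces with a black core that shows along its top. Each white side face is 22 x 36 mm; push on one of them at a time, sideways, along the arc. The point turns with the ring.
- sight (a point): Centre of the white sight loop at the outer end of the lever, 98 mm from the ring axis, 44 mm above the table. The loop is a flat open ring, 22 mm inside and 30 mm outside diameter, 4 mm thick, its top 47 mm above the table.
- mark_red: Red dot, 12 mm diameter and 1.6 mm thick, fixed on the scale plate 98 mm from the ring axis; origin at the centre of its underside, 40 mm above the table. Four dots (red, yellow, green, blue) lie on this arc, in an order that changes, at ring angles of -0.84, -0.46, 0.46 and 0.84; the lever starts between the inner two. The loop passes freely over the dots.
- reagent_bottle: Bystander: small white bottle with a red cap, 28 mm diameter, 70 mm high, loose, right of the base; origin at the centre of its underside.
- amber_jar: Bystander: brown jar with a blue cap, 47 mm diameter, 88 mm high, loose, left of the base; origin at the centre of its underside.
- carton: Bystander: white carton with orange ends, 85 x 56 x 62 mm high, loose, in front of the base to the right; origin at the centre of its underside.
Not all that is in view belongs to the job. Leave any purple look-alike of the part that bears ring_axis alone.

How it is judged:
By the outcome, as a careful person would: the job done as asked, in the order asked, and still so for the second after the job is handed in, with the robot touching nothing.
It also fails if it takes over 42 s, if anything falls off the work surface, if the arm or the gripper's body presses on something with over 40 N, if the wrist force passes 120 N, or if a joint passes its speed limit or range.

ROBOT

A 6-joint arm with a two-finger parallel gripper is mounted at the origin on the work surface; the furniture and walls round the work are solid. World frame = base frame: x ahead of the robot, y to its left, z up, the work surface at z = 0. Lengths are in m, angles in rad, forces in N, time in s.
With the tool pointing down it reaches from about 0.35 to 0.925 m from the base axis. Payload 6.4 kg.
Tool frame: the origin (TCP) lies between the finger pads; the fingertips stand 25 mm ahead of it and the grasp point (between the pads) lies 6 mm ahead of it; z points along the fingers, y is the line along which they close (so a half turn about z gives the same grasp; the last joint's range is limited). The gripper opens to 85 mm and grips with 20 to 120 N. Pads are 22 mm wide; open, the fingers measure 114 mm over their backs; the gripper's body (76 mm by 85 mm) begins 54 mm behind the grasp point. The pads swing forward as they close: fully open they stand 13 mm farther back than shut.
Start: joints at [-1.315, 0.245, 1.558, -0, 1.339, -0.174], TCP at [0.271, -0.591, 0.256] pointing down, gripper open.
Joint ranges: [-3.13, 3.13], [-1.02, 2.26], [0.13, 2.54], [-0.95, 4.09], [0.21, 2.88], [-2.74, 2.74]. Speed limits (rad/s): [2.57, 2.57, 3.14, 3.14, 3.14, 3.14].

INTERFACE

Orientations are given as a 3x3 rotation matrix whose columns are the frame's x, y, z axes.
In Python, from rig import sensors, eyes, robot gives the robot as it stands. The module is installed in compiled form; this text tells all that it offers.
- The arm moves only by the tool step_arm, never from a script. Its argument "commands" is a list of rows, each an object with "gripper": the finger opening in m, from 0 to 0.0854; "travel": the shift along the world's x, y, z in m, a list of three; "delta_rot": the turn, a rotation vector about the world's x, y, z in degrees, a list of three. In form: [{"gripper": gripper, "travel": [dx, dy, dz], "delta_rot": [ax, ay, az]}, ...]. A call has 1 to 8 rows; each row shifts and turns the commanded pose from where the row before left it; what a row does not reach is not made up. A row lasts 1/10 s, in which the tool goes at most 50 mm and 8.59 degrees, less where a joint would pass 70% of its speed; a pose out of reach is approached as far as the arm can. A call is refused whole if a number of a shift passes 0.05 or a number of a turn 8.59, either way. A call with a gripper value outside its range is refused whole. The fingers move at their own pace and stop on an object; "force" is the grip in N (left out, the last holds). Time passes only in rows, so rows that do not move let the fingers close. It gives the time, the measured TCP pose, the force, the opening and the grip force at its end, in the units of the state.
- sensors.sense(): the state, without advancing time (a new reading comes with each control period).
- eyes.snapshot(name): name is "scene" or "top" or "wrist"; returns the picture (480x640x3 uint8, blue, green, red); there is no depth.
- eyes.camera_params(name): a dict with "intrinsics" (3x3 intrinsics, pixels), "rvec" (rotation vector, rad) and "tvec" (3), from world to camera coordinates, as OpenCV has them; the wrist camera has in their place "T_tool_cam" (4x4, takes a point from camera to tool coordinates, whose origin is the TCP and whose axes are the flange's). Camera axes: x right, y down, z forward; pixel columns grow to the right and rows downward; lengths in m; the calibration is good to about 2 mm. A picture is of the moment at which its call begins: read the wrist's pose just before it. camera_params takes no time and is no camera call.
- robot.hand_in(): hands the job in; it is judged then, once.
The state is a dict: "clock": time; "joint_positions": joint angles; "qd": joint speeds; "effort": joint torques, N m; "eef_pos": TCP position; "orientation": TCP orientation; "ft_force": force on the tool from outside, world axes, zero at the start; "wrist_torque": the same for the moment, N m; "finger_gap": finger opening in m; "gripper_force": force on a finger pad.
Only numpy, scipy, OpenCV 4.12 (cv2) and the standard library are available. Lean on these libraries where they do the work, as an engineer would, in place of code of your own. Each camera call takes 0.05 s, during which the arm holds its last target. There are 200 camera calls.

## Working session

There is one attempt and no reset: what is moved stays moved. The work goes in short steps, Python scripts to look and compute and a tool call to move; the robot and the scene stay as the last step left them, time stands still between calls to the robot, and variables do not carry over. Pictures are saved under pics/ and viewed, at most 10 in all, crops included, and the job is handed in when it is done.

Besides the shell and the picture viewer there is one more tool, called by a JSON object that holds its "name" and its "arguments", one argument or row to a line. step_arm: Moves the arm, as the interface text tells. Its arguments: {"type":"object","properties":{"commands":{"type":"array"},"force":{"type":"number"}},"required":["commands"]}

```bash
mkdir -p pics
python3 - <<'E'
from rig import sensors, eyes
import cv2, numpy as np
for n in ("top","scene"):
    im=eyes.snapshot(n); cv2.imwrite(f"pics/{n}0.png",im)
    p=eyes.camera_params(n); print(n,{k:np.round(np.array(v),4).tolist() for k,v in p.items()})
s=sensors.sense(); print(s)
E
```

```text
top {'intrinsics': [[518.3455, 0.0, 322.4463], [0.0, 518.3455, 229.2938], [0.0, 0.0, 1.0]], 'rvec': [2.2083, -2.1765, 0.1007], 'tvec': [0.114, 0.4671, 1.1895]}
scene {'intrinsics': [[565.8978, 0.0, 327.1797], [0.0, 565.8978, 249.0017], [0.0, 0.0, 1.0]], 'rvec': [0.7964, -2.538, 1.1051], 'tvec': [0.4382, 0.1565, 1.1853]}
{'clock': 0.1, 'joint_positions': array([-1.31505683e+00,  2.45758254e-01,  1.55889322e+00, -1.46151618e-05,
        1.33872280e+00, -1.74093599e-01]), 'qd': array([-0.00194685, -0.00091596, -0.00282984, -0.0002574 , -0.00120111,
       -0.00133677]), 'effort': array([-8.14483556e-04, -4.30673790e+01, -3.27129829e+01, -2.41596217e-04,
        2.83789785e-03,  2.69470036e-05]), 'eef_pos': array([ 0.27075444, -0.59041457,  0.25528092]), 'orientation': array([[ 9.09033975e-01,  4.16721749e-01, -4.64440816e-04],
       [ 4.16721903e-01, -9.09032396e-01,  1.72007680e-03],
       [ 2.94601664e-04, -1.75715091e-03, -9.99998413e-01]]), 'ft_force': array([ 0.22678185, -0.55715751,  0.00880384]), 'wrist_torque': array([ 0.01959577, -0.00066584, -0.002117  ]), 'gripper_force': 0.0, 'finger_gap': 0.08549301137247609}
```

View pics/top0.png

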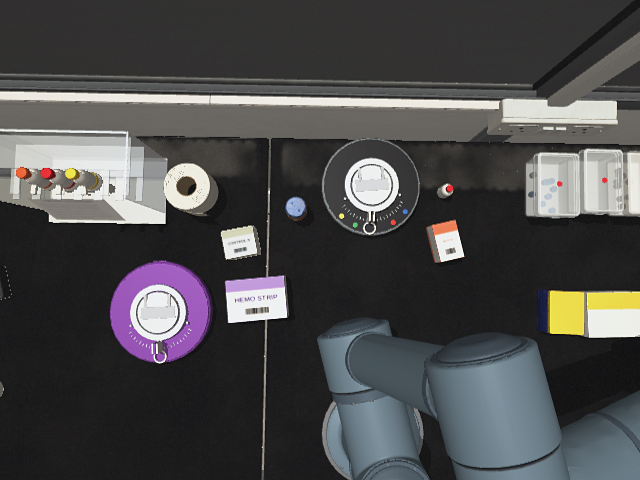

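View pics/scene0.png

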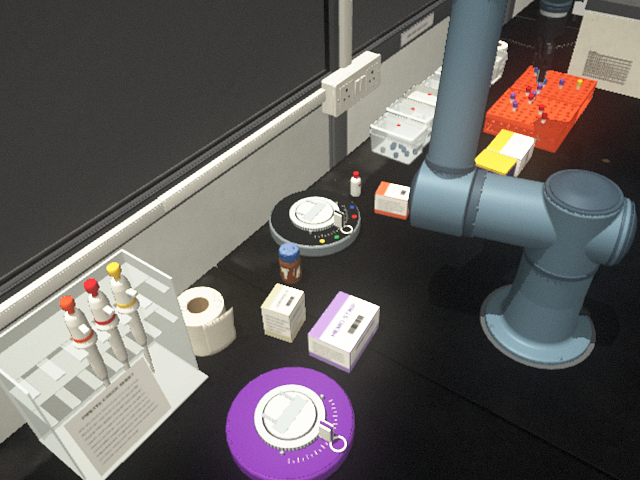

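The top view shows the grey base at about (371,186), with its loop at (370,228). Red is at (393,222), blue at (405,211), green at (355,225) and yellow at (341,216). The scene view confirms this, and the purple base is the decoy. Next I'll cast rays to get positions.

```bash
cat > h.py <<'E'
import cv2, numpy as np
from rig import eyes, sensors
def cam(n):
    if n=="wrist":
        s=sensors.sense(); T=np.eye(4); T[:3,:3]=s["orientation"]; T[:3,3]=s["eef_pos"]
        im=eyes.snapshot(n); p=eyes.camera_params(n); T=T@np.array(p["T_tool_cam"])
        return im,np.array(p["intrinsics"]),T[:3,:3],T[:3,3]
    im=eyes.snapshot(n); p=eyes.camera_params(n); R=cv2.Rodrigues(np.array(p["rvec"]))[0]
    return im,np.array(p["intrinsics"]),R.T,-R.T@np.array(p["tvec"]).ravel()
def ray(c,uv,z):
    _,K,R,o=c; d=R@np.linalg.inv(K)@[uv[0],uv[1],1]; return o+d*(z-o[2])/d[2]
def proj(c,P):
    _,K,R,o=c; q=K@(R.T@(np.array(P)-o)); return q[:2]/q[2]
HUE={"red":((0,6),(174,180)),"yellow":((22,34),),"green":((45,80),),"blue":((100,125),)}
def blobs(im,col,smin=110,vmin=70):
    h=cv2.cvtColor(im,cv2.COLOR_BGR2HSV); m=0
    for a,b in HUE[col]: m=m|cv2.inRange(h,(a,smin,vmin),(b,255,255))
    n,_,st,ce=cv2.connectedComponentsWithStats(m); return [(st[i,4],ce[i]) for i in range(1,n)]
E
python3 - <<'E'
from h import *
c=cam("top")
g=ray(c,(371,186),.04); print("base guess",g)
D={}
for col in HUE:
    for a,ce in blobs(c[0],col):
        if a>4 and np.linalg.norm(ce-[371,186])<55: P=ray(c,ce,.0416); print(col,a,ce.round(1),P.round(4)); D[col]=P
# circle through dots, radius 98
from scipy.optimize import least_squares
Q=dict(yellow=-.84,green=-.46,red=.46,blue=.84)
f=lambda p:np.concatenate([[p[0]-.098*np.cos(p[2]+q)-D[k][0],p[1]-.098*np.sin(p[2]+q)-D[k][1]] for k,q in Q.items()])
r=least_squares(f,[g[0],g[1],0]); print(r.x,np.abs(r.fun).max())
print("loop",ray(c,(370,228),.047))
for n,uv,z in(("bottle",(448,189),.07),("jar",(296,207),.088),("carton",(445,241),.062)): print(n,ray(c,uv,z))
E
```

```text
base guess [0.56508771 0.01103309 0.04      ]
red 27 [392.6 221.7] [ 0.4833 -0.0388  0.0416]
yellow 25 [341.  215.6] [0.4955 0.0794 0.0416]
green 20 [354.8 224.8] [0.475  0.0477 0.0416]
blue 26 [404.9 211.3] [ 0.5077 -0.0669  0.0416]
[0.56669993 0.01193543 0.0858823 ] 0.0005287295730274921
loop [0.46770971 0.01341645 0.047     ]
bottle [ 0.55639806 -0.15884214  0.07      ]
jar [0.50819576 0.18072584 0.088     ]
carton [ 0.43986549 -0.15370045  0.062     ]
```

{"name": "step_arm", "arguments": {
  "commands": [
    {"gripper": 0,"travel": [0.015,0.045,0],"delta_rot": [0,0,8.2]},
    {"gripper": 0,"travel": [0.015,0.045,0],"delta_rot": [0,0,8.2]},
    {"gripper": 0,"travel": [0.015,0.045,0],"delta_rot": [0,0,8.2]},
    {"gripper": 0,"travel": [0.015,0.045,0],"delta_rot": [0,0,8.2]},
    {"gripper": 0,"travel": [0.015,0.045,0],"delta_rot": [0,0,8.2]},
    {"gripper": 0,"travel": [0.015,0.045,0],"delta_rot": [0,0,8.2]},
    {"gripper": 0,"travel": [0.015,0.045,0],"delta_rot": [0,0,8.2]},
    {"gripper": 0,"travel": [0.015,0.045,0],"delta_rot": [0,0,8.0]}
  ]
}}

```text
clock: 0.95
eef_pos: [0.3909, -0.229, 0.2561]
orientation: [[-0.006, 1.0, 0.0], [1.0, 0.006, 0.0], [0.0, 0.0, -1.0]]
ft_force: [0.5, 0.5, -0.4]
finger_gap: 0.0001
gripper_force: 0.0
```

{"name": "step_arm", "arguments": {
  "commands": [
    {"gripper": 0,"travel": [0.015,0.045,0],"delta_rot": [0,0,0]},
    {"gripper": 0,"travel": [0.015,0.045,0],"delta_rot": [0,0,0]},
    {"gripper": 0,"travel": [0.015,0.045,0],"delta_rot": [0,0,0]},
    {"gripper": 0,"travel": [0.015,0.045,0],"delta_rot": [0,0,0]},
    {"gripper": 0,"travel": [0.015,0.045,0],"delta_rot": [0,0,0]},
    {"gripper": 0,"travel": [0.015,0.045,0],"delta_rot": [0,0,0]},
    {"gripper": 0,"travel": [0.011,0.028,0],"delta_rot": [0,0,0]},
    {"gripper": 0,"travel": [0,0,0],"delta_rot": [0,0,0]}
  ]
}}

```text
clock: 1.75
eef_pos: [0.4921, 0.07, 0.256]
orientation: [[-0.005, 1.0, -0.0], [1.0, 0.005, 0.001], [0.001, -0.0, -1.0]]
ft_force: [0.5, -1.0, -1.3]
finger_gap: -0.0001
gripper_force: 0.0
```

Run:
```python
from h import *
s=sensors.sense(); print(s["clock"],s["eef_pos"],s["orientation"].round(3),s["finger_gap"],s["ft_force"])
c=cam("wrist"); cv2.imwrite("pics/w1.png",c[0])
print("t",c[3], "axis px",proj(c,[.5667,.0119,.04]))
for col in HUE:
    for a,ce in blobs(c[0],col):
        if a>40: print(col,a,ce.round(1),ray(c,ce,.0416).round(4))
```

```text
1.75 [0.492142   0.07003843 0.25601946] [[-0.005  1.    -0.   ]
 [ 1.     0.005  0.001]
 [ 0.001 -0.    -1.   ]] -7.42900211007099e-05 [ 0.49905735 -1.0126361  -1.258762  ]
t [0.49141938 0.14418536 0.37504378] axis px [399.38481312 285.59607191]
yellow 227 [317. 208.] [0.4949 0.0799 0.0416]
green 182 [292.9 244.9] [0.4751 0.0486 0.0416]
blue 47 [308.8  55.3] [0.4882 0.1935 0.0416]
blue 47 [329.7  73. ] [0.5037 0.1815 0.0416]
blue 41 [320.9  88.2] [0.4973 0.1709 0.0416]
```

View pics/w1.png

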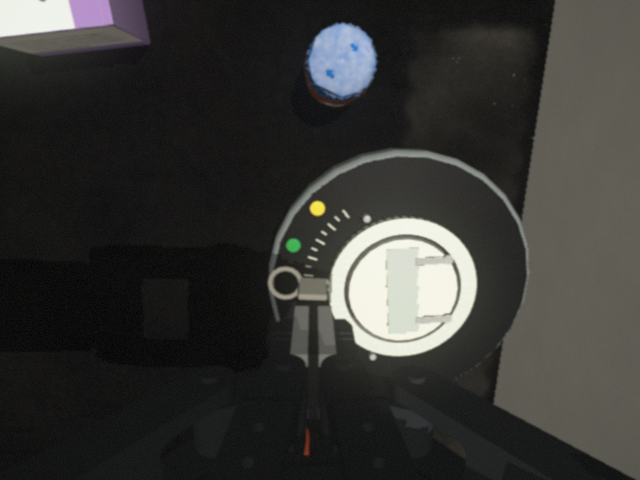

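The wrist view agrees with the top view to about 1 mm: yellow (317,208), green (293,245), loop (285,283). The fin sits ahead of the closed fingers and the space behind it is free, so I can descend there.

{"name": "step_arm", "arguments": {
  "commands": [
    {"gripper": 0,"travel": [0,0,-0.045],"delta_rot": [0,0,0]},
    {"gripper": 0,"travel": [0,0,-0.045],"delta_rot": [0,0,0]},
    {"gripper": 0,"travel": [0,0,-0.045],"delta_rot": [0,0,0]},
    {"gripper": 0,"travel": [0,0,-0.036],"delta_rot": [0,0,0]},
    {"gripper": 0,"travel": [0,-0.015,0],"delta_rot": [0,0,0]},
    {"gripper": 0,"travel": [0,0,0],"delta_rot": [0,0,0]}
  ]
}}

```text
clock: 2.4
eef_pos: [0.4907, 0.0503, 0.0839]
orientation: [[0.003, 1.0, -0.003], [1.0, -0.003, -0.0], [-0.0, -0.003, -1.0]]
ft_force: [-0.4, 0.4, -0.3]
finger_gap: -0.0003
gripper_force: 0.0
```

Run:
```python
from h import *
C=np.array([.5667,.0119]); s=sensors.sense(); print(s["eef_pos"],s["ft_force"])
c=cam("wrist"); cv2.imwrite("pics/w2.png",c[0])
for off in(.017,.018):
  for psi in np.r_[-.015,.1,.2,.3,.4,.5,.546]:
    u=np.array([-np.cos(psi),-np.sin(psi)]);t=np.array([np.sin(psi),-np.cos(psi)])
    print(off,psi,(C+.075*u-off*t).round(4),round(90+np.degrees(psi),1))
```

```text
[0.49071352 0.05031114 0.08392773] [-0.36250145  0.3648265  -0.3432844 ]
0.017 -0.015 [0.492 0.03 ] 89.1
0.017 0.1 [0.4904 0.0213] 95.7
0.017 0.2 [0.4898 0.0137] 101.5
0.017 0.3 [0.49  0.006] 107.2
0.017 0.4 [ 0.491  -0.0016] 112.9
0.017 0.5 [ 0.4927 -0.0091] 118.6
0.017 0.546 [ 0.4938 -0.0125] 121.3
0.018 -0.015 [0.492 0.031] 89.1
0.018 0.1 [0.4903 0.0223] 95.7
0.018 0.2 [0.4896 0.0146] 101.5
0.018 0.3 [0.4897 0.0069] 107.2
0.018 0.4 [ 0.4906 -0.0007] 112.9
0.018 0.5 [ 0.4923 -0.0083] 118.6
0.018 0.546 [ 0.4933 -0.0117] 121.3
```

View pics/w2.png

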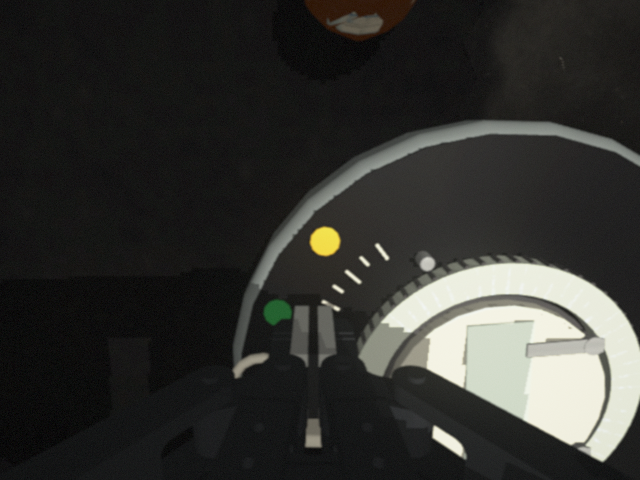

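The fingertips are low, behind the fin on the +y side. Yellow is at (325,241) and green at (277,312). I'll push most of the way along the arc, then check.

{"name": "step_arm", "arguments": {
  "commands": [
    {"gripper": 0,"travel": [0,-0.01,0],"delta_rot": [0,0,0]},
    {"gripper": 0,"travel": [0,-0.008,0],"delta_rot": [0,0,3]},
    {"gripper": 0,"travel": [0,-0.007,0],"delta_rot": [0,0,5]},
    {"gripper": 0,"travel": [0,-0.007,0],"delta_rot": [0,0,5]},
    {"gripper": 0,"travel": [0,-0.007,0],"delta_rot": [0,0,5]},
    {"gripper": 0,"travel": [0,-0.007,0],"delta_rot": [0,0,5]},
    {"gripper": 0,"travel": [0,-0.004,0],"delta_rot": [0,0,2]},
    {"gripper": 0,"travel": [0,0,0],"delta_rot": [0,0,0]}
  ]
}}

```text
clock: 3.25
eef_pos: [0.4925, 0.0013, 0.0864]
orientation: [[-0.422, 0.906, 0.002], [0.906, 0.422, -0.001], [-0.001, 0.002, -1.0]]
ft_force: [-0.1, 1.1, 0.3]
finger_gap: -0.0002
gripper_force: 0.0
```

Run:
```python
from h import *
a=cam("top")[0][140:270,300:460]; b=cam("scene")[0][180:260,260:380]; w=cam("wrist")[0]
v=np.hstack([cv2.resize(a,(480,390),interpolation=cv2.INTER_CUBIC)[:, :400],cv2.resize(b,(585,390),interpolation=cv2.INTER_CUBIC)[:,185:]])
cv2.imwrite("pics/c3.png",v)
```

```text
(no output)
```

View pics/c3.png

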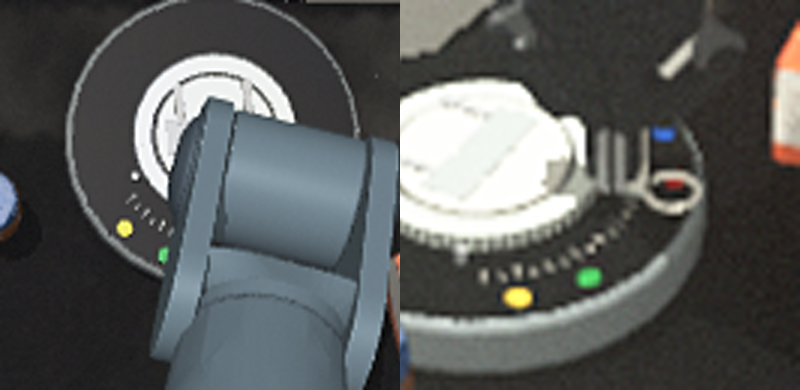

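The scene view shows the loop (crop 672,192) nearly over red, which sits in its upper part (675,184). Next I'll compute the remaining angle.

Run:
```python
from h import *
c=cam("scene"); C=np.array([.5667,.0119])
for col in HUE:
    for a,ce in blobs(c[0],col,90,50):
        if a>3 and abs(ce[0]-320)<45 and abs(ce[1]-220)<30: P=ray(c,ce,.0416); print(col,a,ce.round(1),P.round(4),"psi",np.arctan2(C[1]-P[1],C[0]-P[0]).round(3))
g=cv2.cvtColor(c[0],cv2.COLOR_BGR2GRAY)
roi=np.zeros_like(g); roi[208:231,343:372]=g[208:231,343:372]
cs,_=cv2.findContours(cv2.inRange(roi,105,255),cv2.RETR_EXTERNAL,cv2.CHAIN_APPROX_NONE)
print([cv2.boundingRect(k) for k in cs])
L=ray(c,(353.7,219.4),.046); print("loop",L,"psi",np.arctan2(C[1]-L[1],C[0]-L[0]), np.linalg.norm(L[:2]-C))
for psi in(.4,.45,.5,.546): print(psi,proj(c,[C[0]-.098*np.cos(psi),C[1]-.098*np.sin(psi),.046]).round(1))
cv2.imwrite("pics/c4.png",cv2.resize(c[0][200:240,330:380],(800,640)[:1]+(600,),interpolation=cv2.INTER_NEAREST))
```

```text
red 8 [353.5 217.5] [ 0.4823 -0.0355  0.0416] psi 0.512
yellow 18 [321.8 240.7] [0.4967 0.0775 0.0416] psi -0.753
green 19 [336.1 236.6] [0.4773 0.0466 0.0416] psi -0.371
blue 15 [351.3 206.9] [ 0.5097 -0.0673  0.0416] psi 0.947
blue 4 [283.5 248.5] [0.5544 0.1493 0.0416] psi -1.482
[(344, 223, 1, 2), (359, 212, 1, 1), (358, 210, 1, 1), (357, 208, 1, 1), (343, 208, 17, 23)]
loop [ 0.47495989 -0.02524989  0.046     ] psi 0.3847638155044406 0.09897657188069335
0.4 [353.4 219. ]
0.45 [353.7 217.7]
0.5 [354.  216.4]
0.546 [354.1 215.3]
```

View pics/c4.png

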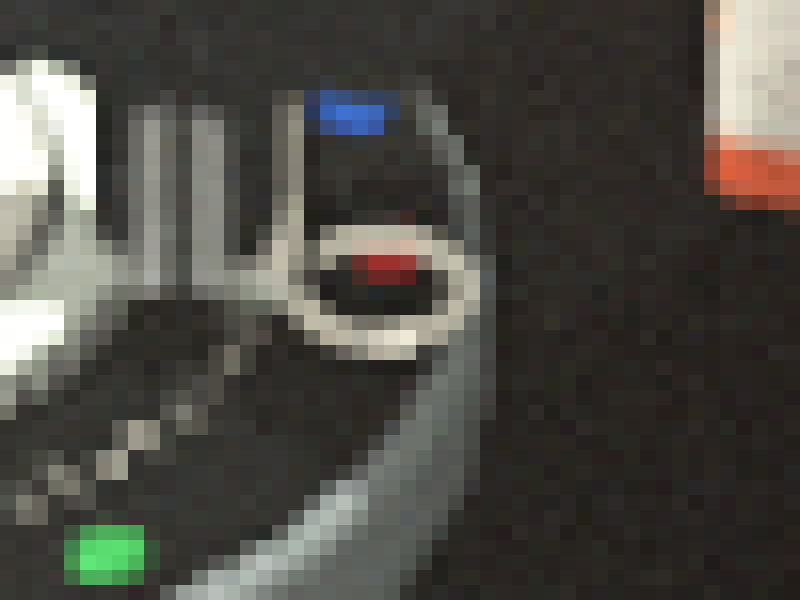

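The loop is at ψ≈0.385 and red at ψ≈0.546, so about 12 mm of arc remains at the fin. I'll finish the push, back off along the arc, and raise the hand clear for a check.

{"name": "step_arm", "arguments": {
  "commands": [
    {"gripper": 0,"travel": [0,-0.005,0],"delta_rot": [0,0,3]},
    {"gripper": 0,"travel": [0,-0.005,0],"delta_rot": [0,0,3]},
    {"gripper": 0,"travel": [0,-0.003,0],"delta_rot": [0,0,0]},
    {"gripper": 0,"travel": [0,0,0],"delta_rot": [0,0,0]},
    {"gripper": 0,"travel": [0,0,0],"delta_rot": [0,0,0]}
  ]
}}

```text
clock: 3.95
eef_pos: [0.4919, -0.011, 0.0854]
orientation: [[-0.515, 0.857, 0.0], [0.857, 0.515, -0.0], [-0.0, -0.0, -1.0]]
ft_force: [-0.5, -0.1, 0.2]
finger_gap: 0.0003
gripper_force: 0.0
```

{"name": "step_arm", "arguments": {
  "commands": [
    {"gripper": 0,"travel": [-0.01,0.018,0],"delta_rot": [0,0,0]},
    {"gripper": 0,"travel": [-0.01,0.018,0],"delta_rot": [0,0,0]},
    {"gripper": 0,"travel": [0,0,0.045],"delta_rot": [0,0,0]},
    {"gripper": 0,"travel": [0,0,0.045],"delta_rot": [0,0,0]},
    {"gripper": 0,"travel": [-0.02,0.03,0.03],"delta_rot": [0,0,0]},
    {"gripper": 0,"travel": [-0.02,0.04,0],"delta_rot": [0,0,0]},
    {"gripper": 0,"travel": [0,0,0],"delta_rot": [0,0,0]}
  ]
}}

```text
clock: 4.65
eef_pos: [0.4305, 0.098, 0.2064]
orientation: [[-0.519, 0.855, 0.002], [0.855, 0.519, 0.001], [-0.001, 0.002, -1.0]]
ft_force: [1.2, 0.4, -0.1]
finger_gap: 0.0
gripper_force: 0.0
```

Run:
```python
from h import *
a=cam("scene")[0][200:240,330:380]; w=cam("wrist")[0]; t=cam("top")[0][140:270,300:460]
cv2.imwrite("pics/c5.png",np.hstack([np.vstack([cv2.resize(a,(375,300)),cv2.resize(t,(375,300))]),cv2.resize(w,(425,600))[:, :]]) )
```

```text
(no output)
```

View pics/c5.png

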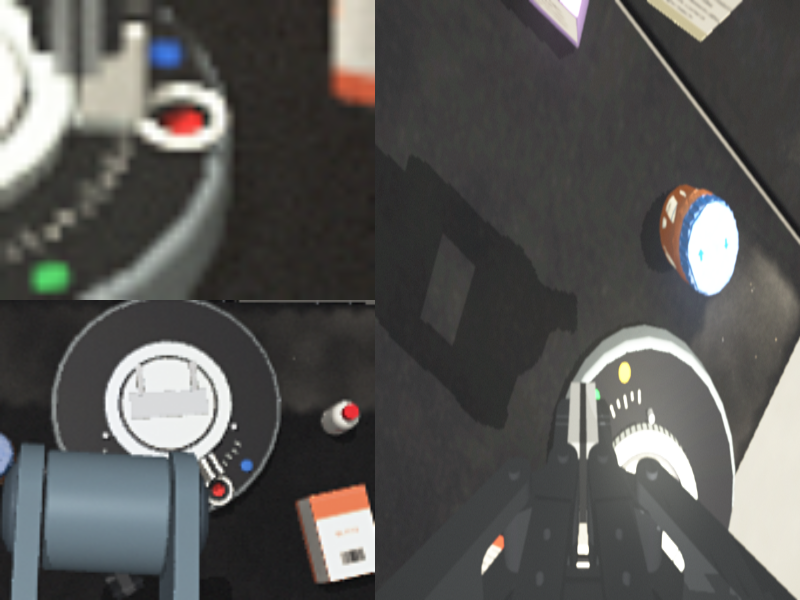

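Both views show red inside the loop. I'll move the hand high to the right so the wrist camera looks straight down on the mark and can confirm the centring.

{"name": "step_arm", "arguments": {
  "commands": [
    {"gripper": 0,"travel": [0,0,0.05],"delta_rot": [0,0,0]},
    {"gripper": 0,"travel": [0.018,-0.045,0],"delta_rot": [0,0,0]},
    {"gripper": 0,"travel": [0.018,-0.045,0],"delta_rot": [0,0,0]},
    {"gripper": 0,"travel": [0.018,-0.045,0],"delta_rot": [0,0,0]},
    {"gripper": 0,"travel": [0.018,-0.045,0],"delta_rot": [0,0,0]},
    {"gripper": 0,"travel": [0.018,-0.045,0],"delta_rot": [0,0,0]},
    {"gripper": 0,"travel": [0,0,0],"delta_rot": [0,0,0]}
  ]
}}

```text
clock: 5.5
eef_pos: [0.5229, -0.1361, 0.2545]
orientation: [[-0.509, 0.861, -0.001], [0.861, 0.509, -0.001], [-0.001, -0.001, -1.0]]
ft_force: [-0.2, 0.0, 0.7]
finger_gap: -0.0001
gripper_force: 0.0
```

Run:
```python
from h import *
c=cam("wrist"); u=proj(c,[.4833,-.0388,.0416]); print(u)
x,y=[int(round(k)) for k in u]; x0,y0=max(x-50,0),max(y-50,0)
for a,ce in blobs(c[0],"red"):
    if a>60: print("red",a,ce,ray(c,ce,.0416))
r=cv2.resize(c[0][y0:y0+100,x0:x0+100],(600,600)); print(x0,y0); cv2.imwrite("pics/c6.png",r)
```

```text
[333.81444755  83.37098435]
red 261 [333.43678161  81.49042146] [ 0.4823808  -0.03783056  0.0416    ]
red 354 [336.18361582 277.27683616] [ 0.5650425  -0.16910939  0.0416    ]
284 33
```

View pics/c6.png

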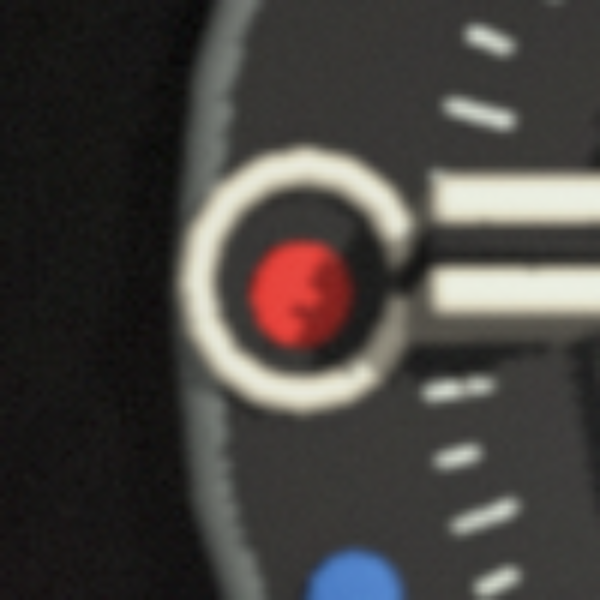

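From close by, the red dot (301,294) lies wholly inside the loop (centre 300,281), about 1.5 mm off centre against a 5 mm margin. The hand is clear.

```bash
python3 -c "
from rig import robot; print(robot.hand_in())"
```

```text
the job is handed in; nothing more can be done
None
```

The iris is set and handed in: the red dot lies wholly inside the sight loop, about 1.5 mm off centre, the lever was only pushed, the hand is clear, and the bottle, jar and carton were not touched.

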